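# Close the board vise to its gauge line

## Robot

A 6-joint arm with a two-finger parallel gripper is mounted at the origin on the work surface. World frame = base frame: x ahead of the robot, y to its left, z up, the work surface at z = 0. Lengths are in mm, angles in degrees, forces in N, time in s.
With the tool pointing down it reaches from about 300 to 850 mm from the base axis. Payload 4.2 kg.
Tool frame: the origin (TCP) lies midway between the tips of the shut fingers; the grasp point (between the pads) lies 19 mm behind it (env.grip_point_offset is the distance from the TCP to the grasp point, in mm); z points along the fingers, x is the direction in which the jaws open and shut, and the axes are right-handed (so a half turn about z gives the same grasp; the last joint's range is limited). The gripper opens to 91 mm and grips with 3 to 60 N. Pads are 32 mm wide; open, the fingers measure 118 mm over their backs; the gripper's body (76 mm by 178 mm) begins 60 mm behind the grasp point.
Start: joints at [-78.438, 18.312, 89.639, -0, 72.044, -1.146], TCP at [126.494, -560.93, 213.976] pointing down, gripper open.
Joint ranges: [-177.97, 177.97], [-48.28, 115.42], [12.27, 149.76], [-77.06, 257.06], [2.81, 150.46], [-146.56, 146.56]. Speed limits (degrees/s): [147.25, 147.25, 180, 180, 180, 180].

## Interface

Orientations are given as [roll, pitch, yaw] about the fixed x, y, z axes, in that order (R = Rz(yaw) Ry(pitch) Rx(roll)).
In Python, from workcell import env gives the robot as it stands.
- The arm moves only by the shell command python3 -m pendant 'ROWS' [FORCE]. ROWS is JSON, a list of rows, each an object with "xyz": the shift along the tool's x, y, z in m, a list of three; "roll": the turn about the tool's z in degrees; "jaw": the closure, from 0 (fully open) to 1 (shut). A call has exactly 8 rows; each row is the pose to reach, as a shift and turn from the pose commanded when the call began, along the tool's axes at that moment; what a row does not reach only later rows make up. A row lasts 1/8 s, in which the tool goes at most 62.5 mm and 10.7 degrees, less where a joint would pass 70% of its speed; a pose out of reach is approached as far as the arm can. A call with a gripper value outside its range is refused whole. The fingers move at their own pace and stop on an object; FORCE is the grip in N (left out, the last holds). Time passes only in rows, so rows that repeat a pose let the fingers close, or fill a call up. It gives the time, the measured TCP pose, the force and the opening at its end, in the units of the state.
- env.state(): the state, without advancing time (a new reading comes with each control period).
- env.grab_frame(name): name is "scene" or "top"; returns (picture, depth): 480x640x3 uint8, blue, green, red; 480x640 float32, mm along the optical axis (not along the pixel's ray), 0 where there is no reading.
- env.camera_params(name): a dict with "camera_matrix" (3x3 intrinsics, pixels), "cam_to_world" (4x4, takes a point from camera to world coordinates). Camera axes: x right, y up, looking along -z (the intrinsics and any distortion apply to the point x, -y, -z); pixel columns grow to the right and rows downward; lengths in mm; the calibration is good to about 2 mm. A picture is of the moment at which its call begins. camera_params takes no time and is no camera call.
- env.job_done(): hands the job in, once; it reports no verdict.
The state is a dict: "time_s": time; "qpos": joint angles; "qvel": joint speeds; "effort": joint torques, N m; "ee_pos": TCP position; "ee_rot": TCP orientation; "force": force on the tool from outside, world axes, zero at the start; "torque": the same for the moment, N m; "gripper_width": finger opening in mm.
Only numpy, scipy, OpenCV 4.12 (cv2) and the standard library are available. Lean on these libraries where they do the work, as an engineer would, in place of code of your own. Each camera call takes 0.05 s, during which the arm holds its last target. There are 200 camera calls.

## Task

A small circuit board lies loose on the rests of the board vise. With a light fingertip on the exposed top of the knurled wheel, neither gripping the wheel nor leaning hard on it, roll it stroke after stroke so that the sliding jaw closes up to the board, and stop when the jaw's pointer blade stands on the gauge line across the rail, without running on past the line and squeezing the board. Do not push the jaw or the board by hand, pick nothing up, leave the other things on the table where they are, and finish with the hand clear.

Things in the scene. Friction and masses are not known exactly. Their poses are not given: they have to be found in the camera images.
- vise: board vise of dark cast metal, fixed to the table; base 110 mm (its x) by 214 mm (its y) by 16 mm. Origin on the table, at mid-width; z up. Its y axis runs along the screw: fixed jaw to +y (rubber face at y = +36 mm), the sliding jaw to -y, and the wheel's housing at the -y end (y = -87 to -123 mm, 92 mm long in x, flat top at 71 mm height). Jaw tops at 72 mm height.
- wheel_top (a point): highest point of the knurled wheel's rim, at mid-width, on the vise at (0, -105, 78) mm; axes as the vise's. Steel wheel, 56 mm diameter, 16 mm wide, with 34 straight ridges; its axle lies along the vise's y, 50 mm above the table. It stands 7 mm proud of the housing through a slot 60 mm long.
- wheel (a joint): turn of the knurled wheel, rad; grows as its top is rolled to the vise's +x, which closes the jaw. 2 to 3 N along the rim turns it (a fingertip pressing with 5 to 15 N is enough); it stays where it is left. One turn moves the jaw 14 mm (12.6 mm of rim per mm of jaw). The pointer stands on the gauge line at 8.98 rad; starts lie between 2.2 and 6.3 rad.
- jaw: sliding jaw of the vise, dark cast block 86 mm wide (x) and 26 mm thick (y) with a rubber face; origin at the middle of that face, 50 mm above the table; it moves to the vise's +y to close, and is to be moved only by the wheel. It starts 6 to 15 mm short of the gauge line.
- pointer (a point): middle of the lower edge of the steel pointer blade (2 mm thick, 10 mm long) on the sliding jaw's +x side, just over the gauge rail, 48 mm above the table; axes as the vise's; moves with the jaw.
- gauge_line (a point): middle of the gauge line, the only black line that crosses the whole width of the bare aluminium gauge rail (18 mm wide, along the vise's +x side, top 48 mm above the table); the line is 2 mm wide and runs along the vise's x; the other marks are short ticks at the rail's outer edge. On the vise at (55, -48, 48) mm; axes as the vise's.
- board: loose microcontroller board, 54 mm (x) by 68 mm (y), 2 mm thick, component side up, flat on two white rests between the jaws with its underside 60 mm above the table; origin at the middle of its underside. With the pointer on the line the jaws' rubber faces stand 69 mm apart: about 1 mm of play; the closing jaw may slide it along the rests. 1 mm past the line the jaws begin to squeeze it.
- spare_board: a second, equal board lying on the table beyond the vise; leave it
- screwdriver: screwdriver, 160 mm long, lying on the table on the robot's side of the vise; leave it
- battery_holder: black battery holder with two grey cells, 30 by 66 by 15 mm, on the table beyond the fixed jaw; leave it
- mouse: black computer mouse, 100 by 58 by 34 mm; leave it
- tower: model lighthouse of laser-cut plywood with red bands, six-sided, 100 mm across, 195 mm tall; leave it
- lamp_box: small plywood box, 60 by 86 by 38 mm; leave it
- screw_jar: clear jar with white cap, 60 mm diameter, 75 mm tall; leave it
Not all that is in view belongs to the job. Leave any brown or pink look-alike of the board alone.

How it is judged (in metres and radians):
At the end, for the whole second after the job is handed in: The pointer blade stands within 2 mm of the middle of the gauge line and at rest, and the board lies flat on the rests between the jaws (within 4 mm of its height, tilted less than 0.1 rad), with nothing touched (y of pointer in the frame of gauge_line between -0.002 and 0.002 m and z of board in the frame of vise between 0.057 and 0.064 m and angle between board's own z axis and vertical below 0.1 rad and linear speed of jaw below 0.002 m/s and linear speed of board below 0.01 m/s).
It fails at once if the pointer was run more than 4 mm past the gauge line, squeezing the board (y of pointer in the frame of gauge_line above 0.004 m).
It fails at once if the fingers gripped the wheel or bore on the vise with more than 40 N (contact force between the fingers and vise above 40 N).
It fails at once if the sliding jaw was pushed by hand (more than 3 N) instead of by the wheel (contact force between any of the fingers, the arm and jaw above 3 N).
It fails at once if the board was handled (touched with more than 1 N) or lifted off the rests (contact force between any of the fingers, the arm and board above 1 N or z of board in the frame of vise above 0.068 m).
It fails at once if another thing on the table was moved more than 15 mm or lifted (distance of any of spare_board, screwdriver, battery_holder, mouse, tower, lamp_box, screw_jar from where it was at the start of the episode above 0.015 m).
It also fails if it takes over 58 s, if anything falls off the work surface, if the arm or the gripper's body presses on something with over 40 N, if the wrist force passes 120 N, or if a joint passes its speed limit or range.

## Working session

There is one attempt and no reset: what is moved stays moved. The work goes in short steps, Python scripts to look and compute and a shell command to move; the robot and the scene stay as the last step left them, time stands still between calls to the robot, and variables do not carry over. Pictures are saved under pics/ and viewed, about 8 in all and at most 12, crops included, and the job is handed in when it is done.

```bash
mkdir -p pics; python3 - <<'E'
from workcell import env
import cv2,numpy as np
for n in("scene","top"):
    im,d=env.grab_frame(n); cv2.imwrite(f"pics/{n}0.png",im); np.save(f"pics/{n}0.npy",d)
    p=env.camera_params(n); print(n,p["camera_matrix"],np.round(p["cam_to_world"],3),[k for k in p])
print(env.state())
E
```

```text
scene [[586.66443358   0.         320.07349176]
 [  0.         586.66443358 251.06761317]
 [  0.           0.           1.        ]] [[-7.850000e-01 -4.390000e-01  4.380000e-01  1.009793e+03]
 [ 6.190000e-01 -5.350000e-01  5.740000e-01  6.523860e+02]
 [-1.800000e-02  7.220000e-01  6.920000e-01  8.139370e+02]
 [ 0.000000e+00  0.000000e+00  0.000000e+00  1.000000e+00]] ['camera_matrix', 'cam_to_world']
top [[577.92576613   0.         321.54246579]
 [  0.         577.92576613 235.72149756]
 [  0.           0.           1.        ]] [[-1.100000e-02  9.830000e-01 -1.820000e-01  3.091240e+02]
 [-1.000000e+00 -6.000000e-03  2.800000e-02  6.473500e+01]
 [ 2.600000e-02  1.820000e-01  9.830000e-01  1.321642e+03]
 [ 0.000000e+00  0.000000e+00  0.000000e+00  1.000000e+00]] ['camera_matrix', 'cam_to_world']
{'time_s': 0.1, 'qpos': array([-7.84394213e+01,  1.83478425e+01,  8.96981965e+01, -1.72515490e-03,
        7.20439927e+01, -1.14430303e+00]), 'qvel': array([ 0.02747176, -0.02867425, -0.18120052, -0.00096009,  0.07858788,
        0.00452726]), 'effort': array([-1.29004843e-04, -4.13333166e+01, -2.32510847e+01,  7.28520867e-02,
        4.22398467e-02, -6.35377592e-05]), 'ee_pos': array([ 126.37786062, -560.48657829,  213.2139769 ]), 'ee_rot': array([-1.79999842e+02,  9.00464922e-02, -7.72945850e+01]), 'force': array([ 1.1805982 ,  0.48365166, -0.04625979]), 'torque': array([ 0.02002315, -0.0229917 ,  0.01544738]), 'gripper_width': 91.26840191967986}
```

View pics/scene0.png

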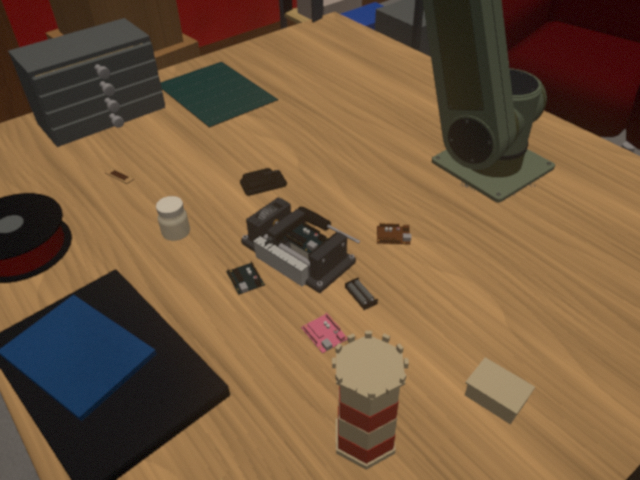

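View pics/top0.png

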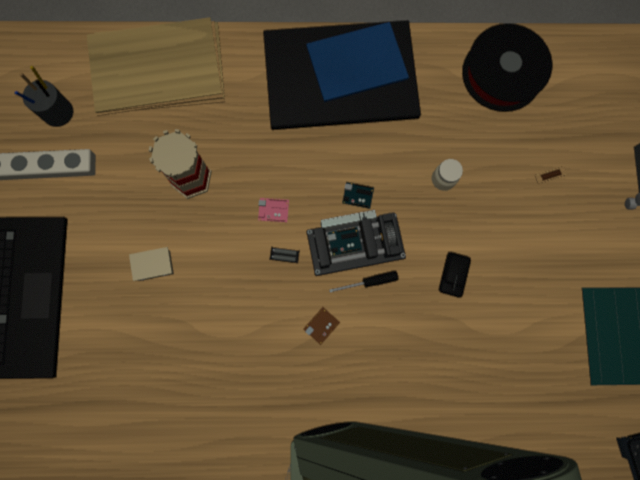

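The top view shows the vise at about (355,243). The wheel and housing are on the right at about (392,237), the rail is on the upper side, and the vise axes are nearly the world axes. Next I'll enlarge it.

```bash
cat > h.py <<'E'
from workcell import env
import cv2,numpy as np
def cam(n):
    p=env.camera_params(n); return p["camera_matrix"],p["cam_to_world"]
def unproj(n,u,v,d):
    K,T=cam(n); x=(u-K[0,2])/K[0,0]*d; y=(v-K[1,2])/K[1,1]*d
    return (T@np.stack([x,-y,-d,np.ones_like(d)*1.0]))[:3]
def atz(n,u,v,z):
    K,T=cam(n); r=T[:3,:3]@np.array([(u-K[0,2])/K[0,0],-(v-K[1,2])/K[1,1],-1]); return T[:3,3]+r*(z-T[2,3])/r[2]
def proj(n,P):
    K,T=cam(n); c=np.linalg.inv(T)@np.append(P,1); return np.array([K[0,2]+K[0,0]*c[0]/-c[2],K[1,2]+K[1,1]*-c[1]/-c[2]])
E
python3 - <<'E'
from h import *
im=cv2.imread("pics/top0.png");d=np.load("pics/top0.npy")
c=im[200:285,300:412]; c=cv2.convertScaleAbs(c,alpha=1.8,beta=15)
cv2.imwrite("pics/c1.png",cv2.resize(c,None,fx=7,fy=7,interpolation=cv2.INTER_CUBIC))
v,u=np.mgrid[200:285,300:412]
P=unproj("top",u.ravel(),v.ravel(),d[200:285,300:412].ravel())
z=P[2]
print(np.histogram(z,bins=np.arange(-10,100,5)))
m=(z>64)&(z<84); print(m.sum())
for lo,hi in((5,25),(10,90),(64,84)):
    q=P[:2,(z>lo)&(z<hi)].T.astype(np.float32); print(lo,cv2.minAreaRect(q))
# height map picture
hm=np.clip(z*3,0,255).astype(np.uint8).reshape(85,112); cv2.imwrite("pics/h1.png",cv2.resize(cv2.applyColorMap(hm,2),None,fx=7,fy=7,interpolation=0))
E
```

```text
(array([ 171, 2076, 1924,  188,  544,  754,  316,  135,   93,  196,  189,
        322,  147,  218,  486,  646,  914,  162,    6,    0,    0]), array([-10,  -5,   0,   5,  10,  15,  20,  25,  30,  35,  40,  45,  50,
        55,  60,  65,  70,  75,  80,  85,  90,  95]))
1823
5 ((537.5831298828125, -53.03643798828125), (261.0067443847656, 199.39044189453125), 89.90020751953125)
10 ((533.7266235351562, -50.087257385253906), (208.51861572265625, 213.64288330078125), 10.640288352966309)
64 ((537.4722900390625, -48.90300750732422), (98.71327209472656, 186.37770080566406), 9.502362251281738)
```

View pics/c1.png

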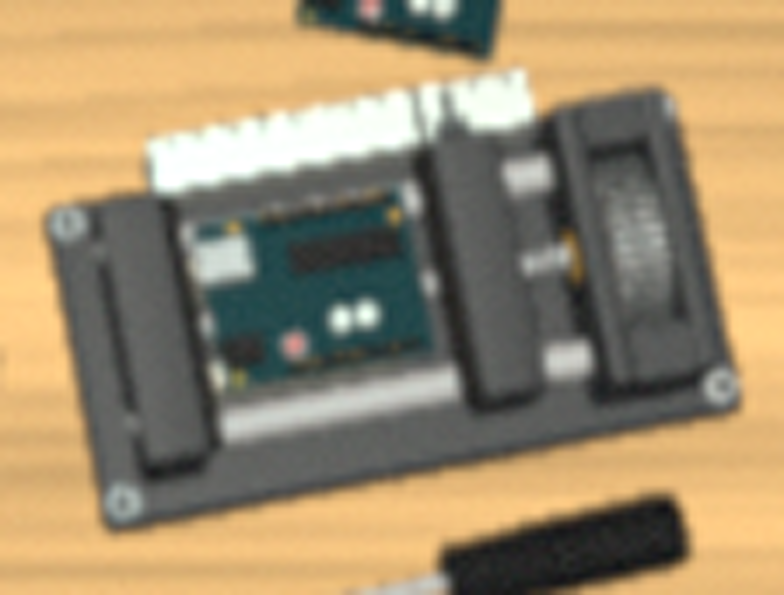

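View pics/h1.png

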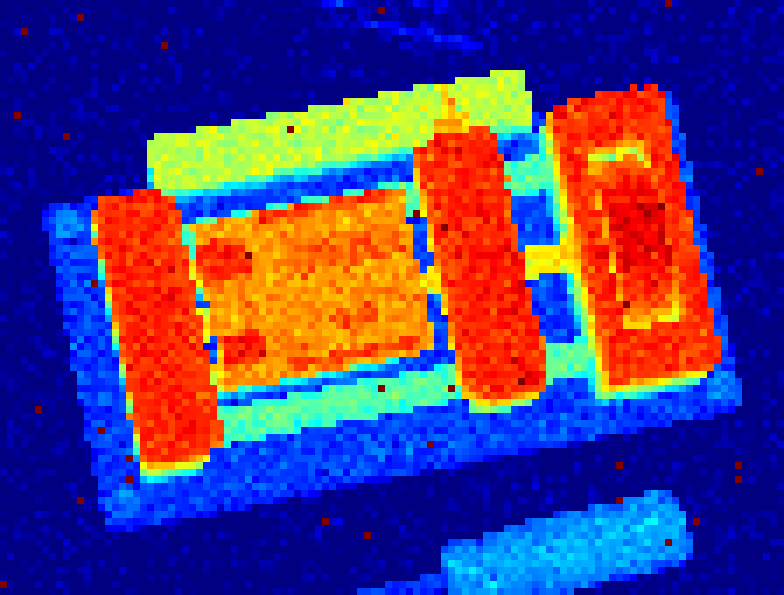

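The enlarged crop shows the gauge line at crop (422,112), the pointer at about (448,105) and the wheel at about (640,240). The heights match the given ones. Now I'll fit the vise pose.

```bash
python3 - <<'E'
from h import *
d=np.load("pics/top0.npy")[200:285,300:412]
v,u=np.mgrid[200:285,300:412]
P=unproj("top",u.ravel(),v.ravel(),d.ravel()); z=P[2].reshape(d.shape)
m=((z>66)&(z<86)).astype(np.uint8); m=cv2.morphologyEx(m,cv2.MORPH_OPEN,np.ones((3,3)))
n,l,s,c=cv2.connectedComponentsWithStats(m)
for i in range(1,n):
    if s[i,4]<150: continue
    vv,uu=np.nonzero(l==i)
    (cu,cv_),sz,a=cv2.minAreaRect(np.stack([uu+300,vv+200],1).astype(np.float32))
    box=cv2.boxPoints(((cu,cv_),(sz[0]+1,sz[1]+1),a))
    W=np.array([atz("top",x,y,71.5)[:2] for x,y in box])
    print("rect px",np.round((cu,cv_),1),"world centre",atz("top",cu,cv_,71.5).round(1),np.linalg.norm(W[0]-W[1]).round(1),np.linalg.norm(W[1]-W[2]).round(1),"dir",[np.degrees(np.arctan2(*(W[(k+1)%4]-W[k])[::-1])).round(1) for k in(0,1)],"medz",np.median(z[l==i]).round(1))
f=lambda x,y,h:atz("top",300+(x+.5)/7-.5,200+(y+.5)/7-.5,h).round(1)
for nm,x,y,h in[("line",422,112,48),("rail ends outer L",148,140,48),("rail R outer",524,70,48),("pointer",448,105,50),("pt near",440,100,50),
  ("base screw TL",67,222,17),("BL",122,500,17),("BR",720,386,17),("wheel c",638,240,78),("corner BL",110,530,16),("corner BR",738,410,16),("corner TL",45,210,16)]: print(nm,f(x,y,h))
E
```

```text
rect px [390.4 233.1] world centre [ 545.4 -122.7   71.5] 38.8 95.2 dir [np.float64(-77.5), np.float64(-169.6)] medz 71.3
rect px [368.3 237.3] world centre [536.3 -73.7  71.5] 28.4 87.9 dir [np.float64(-77.8), np.float64(-169.4)] medz 71.5
rect px [322.2 246.1] world centre [517.3  28.2  71.5] 28.2 88.1 dir [np.float64(-78.8), np.float64(-169.5)] medz 71.0
line [590.5 -58.3  48. ]
rail ends outer L [581.7  30.3  48. ]
rail R outer [604.3 -91.8  48. ]
pointer [592.4 -66.6  50. ]
pt near [594.  -64.1  50. ]
base screw TL [561.   56.3  17. ]
BL [469.   39.1  17. ]
BR [ 505.1 -157.    17. ]
wheel c [ 542.5 -122.5   78. ]
corner BL [459.4  43.   16. ]
corner BR [ 497.3 -162.8   16. ]
corner TL [565.2  63.5  16. ]
```

Vise fit:
- Yaw is +10.5° and the wheel top is at world (545.4, -122.7, 78).
- The housing-to-fixed-jaw distance is 153.5 mm (expected 154), and the gauge line agrees within 2 mm.
- The jaw is about 9 mm short of the line.

The tool's y axis lies along the vise's -x. I'll approach with the fingers shut.

```bash
python3 -m pendant '[{"xyz":[-0.03,-0.045,0],"roll":0.5,"jaw":1},{"xyz":[-0.063,-0.093,0],"roll":1,"jaw":1},{"xyz":[-0.097,-0.143,0],"roll":1.5,"jaw":1},{"xyz":[-0.131,-0.193,0],"roll":2.2,"jaw":1},{"xyz":[-0.165,-0.242,0],"roll":2.2,"jaw":1},{"xyz":[-0.199,-0.292,0],"roll":2.2,"jaw":1},{"xyz":[-0.233,-0.342,0],"roll":2.2,"jaw":1},{"xyz":[-0.267,-0.392,0],"roll":2.2,"jaw":1}]' 10
python3 -c "
from workcell import env; s=env.state(); print(s)"
```

```text
time_s: 1.1
ee_pos: [451.1, -212.6, 213.8]
ee_rot: [180.0, -0.0, -79.5]
force: [1.0, -0.6, 0.1]
gripper_width: 13.9
{'time_s': 1.1, 'qpos': array([-2.65405303e+01,  1.14395215e+01,  9.92507127e+01, -1.57788315e-02,
        6.93147635e+01,  5.29536553e+01]), 'qvel': array([ 54.93458336,  11.39434074, -14.62599817,  -0.18305141,
         2.72452662,  54.44374086]), 'effort': array([ -3.99099112, -36.6849947 , -21.33714616,   0.18294794,
         0.18469106,  -0.78990849]), 'ee_pos': array([ 451.10856794, -212.55503442,  213.77444161]), 'ee_rot': array([ 1.79987117e+02, -8.77022222e-03, -7.94886103e+01]), 'force': array([ 1.01415651, -0.59496157,  0.14287368]), 'torque': array([-0.0451959 , -0.04251974, -0.04373496]), 'gripper_width': 13.946782551127086}
```

```bash
python3 -m pendant '[{"xyz":[-0.03,-0.041,0.01],"roll":0,"jaw":1},{"xyz":[-0.055,-0.075,0.04],"roll":0,"jaw":1},{"xyz":[-0.0726,-0.0983,0.075],"roll":0,"jaw":1},{"xyz":[-0.0726,-0.0983,0.105],"roll":0,"jaw":1},{"xyz":[-0.0726,-0.0983,0.119],"roll":0,"jaw":1},{"xyz":[-0.0726,-0.0983,0.119],"roll":0,"jaw":1},{"xyz":[-0.0726,-0.0983,0.119],"roll":0,"jaw":1},{"xyz":[-0.0726,-0.0983,0.119],"roll":0,"jaw":1}]'
python3 - <<'E'
from h import *
im,d=env.grab_frame("scene"); cv2.imwrite("pics/s2.png",cv2.resize(cv2.convertScaleAbs(im[180:300,230:370],alpha=1.6,beta=15),None,fx=5,fy=5,interpolation=cv2.INTER_CUBIC))
im,d=env.grab_frame("top"); cv2.imwrite("pics/t2.png",im); np.save("pics/t2.npy",d)
print(env.state()["force"],env.state()["ee_pos"])
E
```

```text
time_s: 2.1
ee_pos: [534.2, -125.4, 96.2]
ee_rot: [-179.9, -0.1, -79.5]
force: [-0.3, 0.2, -0.3]
gripper_width: 0.5
[ 0.67141202  0.25967769 -0.99429016] [ 533.96092071 -125.26718819   95.86537126]
```

View pics/s2.png

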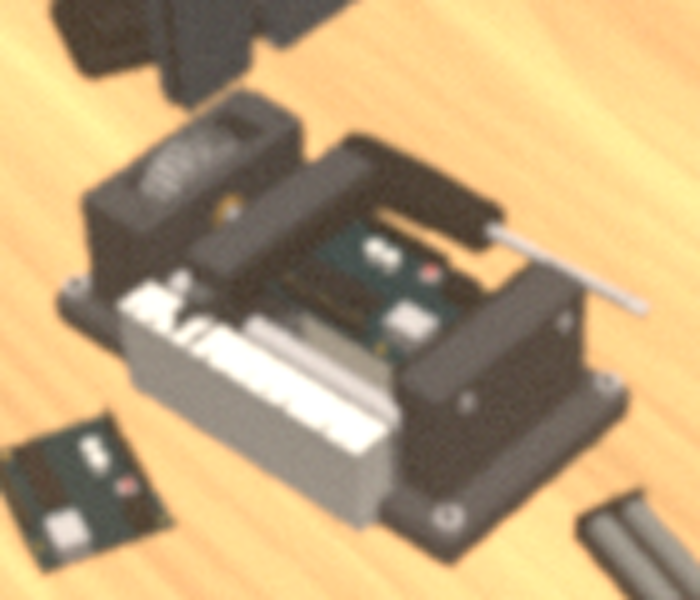

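The view shows the shut fingertip at crop (190,100), above the wheel's far side, with the wheel at (185,165), the jaw, the pointer at about (190,310) and the board untouched. Now I'll descend close to the wheel.

```bash
python3 -c "
from h import *
for P in [(534,-125.3,95.9),(545.4,-122.7,78)]: print((proj('scene',P)-[230,180])*5)"
python3 -m pendant '[{"xyz":[0,0,0.004],"roll":0,"jaw":1},{"xyz":[0,0,0.008],"roll":0,"jaw":1},{"xyz":[0,0,0.011],"roll":0,"jaw":1},{"xyz":[0,0,0.013],"roll":0,"jaw":1},{"xyz":[0,0,0.014],"roll":0,"jaw":1},{"xyz":[0,0,0.015],"roll":0,"jaw":1},{"xyz":[0,0,0.016],"roll":0,"jaw":1},{"xyz":[0,0,0.016],"roll":0,"jaw":1}]'
python3 - <<'E'
from h import *
for i in range(1): im,d=env.grab_frame("scene")
print(env.state()["force"],env.state()["ee_pos"])
cv2.imwrite("pics/s3.png",cv2.resize(cv2.convertScaleAbs(im[180:300,230:370],alpha=1.6,beta=15),None,fx=5,fy=5,interpolation=cv2.INTER_CUBIC))
E
```

```text
[206.69582532  84.74484585]
[190.14618227 135.07094435]
time_s: 3.2
ee_pos: [533.6, -124.9, 78.9]
ee_rot: [180.0, -0.0, -79.5]
force: [0.0, 0.6, -0.8]
gripper_width: 0.8
[-0.64468238  1.14995815 -1.26484302] [ 533.56594571 -124.93579702   78.93809375]
```

View pics/s3.png

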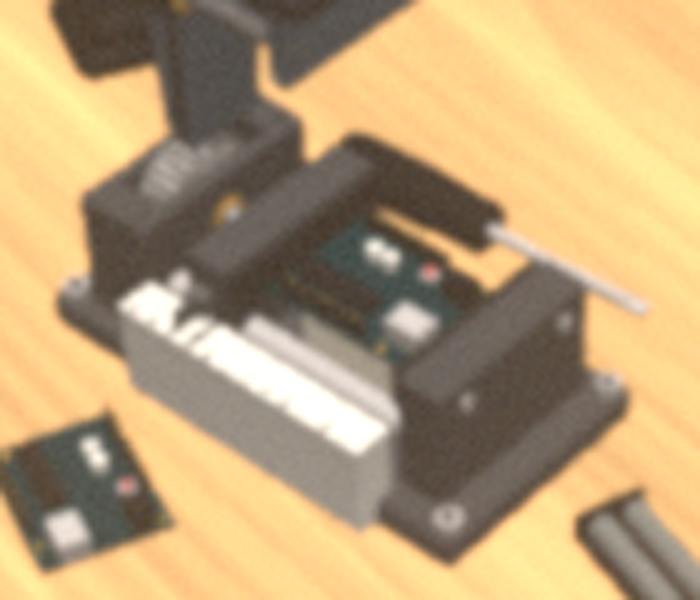

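The fingertip hangs just over the wheel at crop (205,145), aligned with the slot. I'll feel for contact in small steps.

```bash
python3 -m pendant '[{"xyz":[0,0,0.0005],"roll":0,"jaw":1},{"xyz":[0,0,0.0005],"roll":0,"jaw":1},{"xyz":[0,0,0.001],"roll":0,"jaw":1},{"xyz":[0,0,0.001],"roll":0,"jaw":1},{"xyz":[0,0,0.0015],"roll":0,"jaw":1},{"xyz":[0,0,0.0015],"roll":0,"jaw":1},{"xyz":[0,0,0.0015],"roll":0,"jaw":1},{"xyz":[0,0,0.0015],"roll":0,"jaw":1}]'
```

```text
time_s: 4.25
ee_pos: [533.7, -125.0, 78.1]
ee_rot: [-180.0, -0.0, -79.5]
force: [-1.5, 0.4, 4.7]
gripper_width: 0.2
```

```bash
python3 -m pendant '[{"xyz":[0,0,0.0005],"roll":0,"jaw":1},{"xyz":[0,-0.003,0.0006],"roll":0,"jaw":1},{"xyz":[0,-0.007,0.0006],"roll":0,"jaw":1},{"xyz":[0,-0.011,0.0006],"roll":0,"jaw":1},{"xyz":[0,-0.015,0.0006],"roll":0,"jaw":1},{"xyz":[0,-0.019,0.0006],"roll":0,"jaw":1},{"xyz":[0,-0.022,0.0006],"roll":0,"jaw":1},{"xyz":[0,-0.024,0.0006],"roll":0,"jaw":1}]'
cat > m.py <<'E'
from h import *
import sys
d=np.median([env.grab_frame("top")[1] for _ in range(3)],0)[200:285,300:412]
v,u=np.mgrid[200:285,300:412]
P=unproj("top",u.ravel(),v.ravel(),d.ravel())
a=np.radians(10.5);X=np.array([np.cos(a),np.sin(a)]);Y=np.array([-np.sin(a),np.cos(a)]);o=np.array([526.3,-19.5])
q=P[:2].T-o; x=q@X;y=q@Y;z=P[2]
# jaw top: lateral strip, count area -> centre of y
m=(abs(x)<40)&(z>66)&(z<77)&(y>-82)&(y<-30)&((z>67))
h,e=np.histogram(y[m],np.arange(-84,-28,2)); print(h)
j=m&(y<-34); print("jaw ctr y median",np.median(y[m&(y<-40)]).round(2)," line at face-33 => ctr -46; n",m.sum())
print(env.state()["force"].round(1),env.state()["ee_pos"].round(1))
E
python3 m.py
```

```text
time_s: 5.25
ee_pos: [557.4, -120.6, 78.0]
ee_rot: [-180.0, -0.0, -79.5]
force: [-2.7, 0.9, 8.0]
gripper_width: 0.8
[ 0  0  0  0  0  0  0  0  1  2  7  9 12 13 11 14 11 13 13 14 10  7  0  0
  0  1  1]
jaw ctr y median -52.15  line at face-33 => ctr -46; n 139
[-1.5  0.5  7.8] [ 557.7 -120.6   78. ]
```

Contact is at about 8 N with 2.8 N of rim drag, so the wheel rolled as predicted. I'll repeat the stroke three times, each with a lift and return.

```bash

python3 -m pendant '[{"xyz":[0,0,-0.006],"roll":0,"jaw":1},{"xyz":[0,0.006,-0.008],"roll":0,"jaw":1},{"xyz":[0,0.018,-0.008],"roll":0,"jaw":1},{"xyz":[0,0.024,-0.008],"roll":0,"jaw":1},{"xyz":[0,0.024,-0.005],"roll":0,"jaw":1},{"xyz":[0,0.024,-0.002],"roll":0,"jaw":1},{"xyz":[0,0.024,-0.001],"roll":0,"jaw":1},{"xyz":[0,0.024,0],"roll":0,"jaw":1}]'
python3 -m pendant '[{"xyz":[0,0,0],"roll":0,"jaw":1},{"xyz":[0,-0.003,0],"roll":0,"jaw":1},{"xyz":[0,-0.007,0],"roll":0,"jaw":1},{"xyz":[0,-0.011,0],"roll":0,"jaw":1},{"xyz":[0,-0.015,0],"roll":0,"jaw":1},{"xyz":[0,-0.019,0],"roll":0,"jaw":1},{"xyz":[0,-0.022,0],"roll":0,"jaw":1},{"xyz":[0,-0.024,0],"roll":0,"jaw":1}]'
python3 -m pendant '[{"xyz":[0,0,-0.006],"roll":0,"jaw":1},{"xyz":[0,0.006,-0.008],"roll":0,"jaw":1},{"xyz":[0,0.018,-0.008],"roll":0,"jaw":1},{"xyz":[0,0.024,-0.008],"roll":0,"jaw":1},{"xyz":[0,0.024,-0.005],"roll":0,"jaw":1},{"xyz":[0,0.024,-0.002],"roll":0,"jaw":1},{"xyz":[0,0.024,-0.001],"roll":0,"jaw":1},{"xyz":[0,0.024,0],"roll":0,"jaw":1}]'
python3 -m pendant '[{"xyz":[0,0,0],"roll":0,"jaw":1},{"xyz":[0,-0.003,0],"roll":0,"jaw":1},{"xyz":[0,-0.007,0],"roll":0,"jaw":1},{"xyz":[0,-0.011,0],"roll":0,"jaw":1},{"xyz":[0,-0.015,0],"roll":0,"jaw":1},{"xyz":[0,-0.019,0],"roll":0,"jaw":1},{"xyz":[0,-0.022,0],"roll":0,"jaw":1},{"xyz":[0,-0.024,0],"roll":0,"jaw":1}]'
python3 -m pendant '[{"xyz":[0,0,-0.006],"roll":0,"jaw":1},{"xyz":[0,0.006,-0.008],"roll":0,"jaw":1},{"xyz":[0,0.018,-0.008],"roll":0,"jaw":1},{"xyz":[0,0.024,-0.008],"roll":0,"jaw":1},{"xyz":[0,0.024,-0.008],"roll":0,"jaw":1},{"xyz":[0,0.024,-0.008],"roll":0,"jaw":1},{"xyz":[0,0.024,-0.008],"roll":0,"jaw":1},{"xyz":[0,0.024,-0.008],"roll":0,"jaw":1}]'
python3 - <<'E'
from h import *
F=[env.grab_frame("scene")[0] for _ in range(4)]
im=np.mean(F,0).astype(np.uint8); cv2.imwrite("pics/s4f.png",im)
c=im[222:272,248:318]
cv2.imwrite("pics/s4.png",cv2.resize(cv2.convertScaleAbs(c,alpha=1.2),None,fx=11,fy=11,interpolation=cv2.INTER_CUBIC))
E
```

```text
time_s: 6.4
ee_pos: [534.3, -124.9, 77.9]
ee_rot: [-179.9, -0.0, -79.5]
force: [-2.7, 1.0, 11.8]
gripper_width: 0.2
time_s: 7.4
ee_pos: [557.7, -120.6, 78.0]
ee_rot: [-180.0, -0.0, -79.5]
force: [-2.1, 0.2, 8.9]
gripper_width: 0.3
time_s: 8.4
ee_pos: [534.1, -124.9, 77.9]
ee_rot: [-179.9, -0.0, -79.5]
force: [-3.0, 0.9, 11.8]
gripper_width: 0.6
time_s: 9.4
ee_pos: [557.7, -120.6, 78.0]
ee_rot: [-179.9, -0.0, -79.5]
force: [-2.0, 0.3, 8.1]
gripper_width: 0.3
time_s: 10.4
ee_pos: [533.7, -124.9, 84.8]
ee_rot: [-180.0, -0.0, -79.5]
force: [0.3, 0.0, -0.7]
gripper_width: 0.3
```

View pics/s4.png

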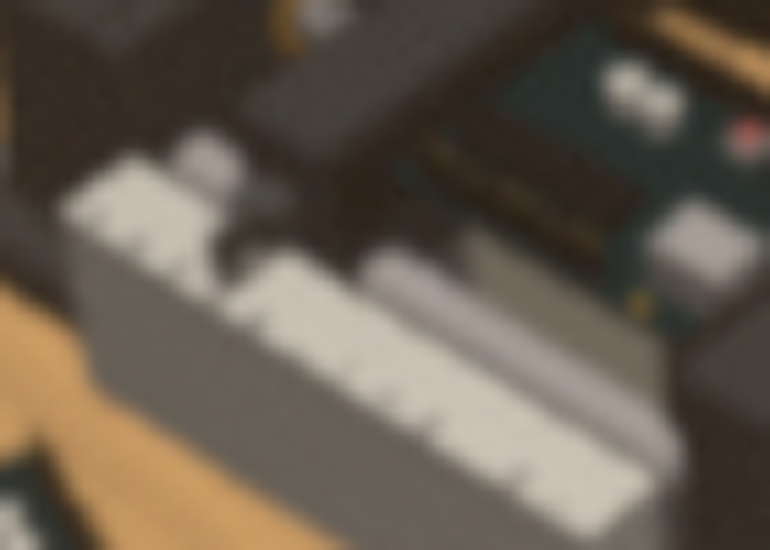

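Here the pointer blade is at crop (240,215) and the line is by or under it near (225,290), which is ambiguous. I'll move the hand aside and measure from the top camera.

```bash

python3 -m pendant '[{"xyz":[0.01,0,-0.03],"roll":0,"jaw":1},{"xyz":[0.05,0,-0.05],"roll":0,"jaw":1},{"xyz":[0.1,0,-0.06],"roll":0,"jaw":1},{"xyz":[0.14,0,-0.06],"roll":0,"jaw":1},{"xyz":[0.15,0,-0.06],"roll":0,"jaw":1},{"xyz":[0.15,0,-0.06],"roll":0,"jaw":1},{"xyz":[0.15,0,-0.06],"roll":0,"jaw":1},{"xyz":[0.15,0,-0.06],"roll":0,"jaw":1}]'
cat > g.py <<'E'
from h import *
import sys
tag=sys.argv[1]
if tag=="0": im=cv2.imread("pics/top0.png");D=np.load("pics/top0.npy")
else:
    F=[env.grab_frame("top") for _ in range(5)]; im=np.mean([f[0] for f in F],0).astype(np.uint8); D=np.median([f[1] for f in F],0)
    cv2.imwrite(f"pics/top{tag}.png",im)
a=np.radians(10.5);X=np.array([np.cos(a),np.sin(a)]);Y=np.array([-np.sin(a),np.cos(a)]);o=np.array([526.3,-19.5])
K,T=cam("top"); Ti=np.linalg.inv(T)
g=cv2.cvtColor(im,cv2.COLOR_BGR2GRAY).astype(np.float32)
# rectify rail plane z=48: 8 px/mm, x from 40..70 , y -100..0
xs=np.arange(70,38,-.125); ys=np.arange(-10,-100,-.125)
yy,xx=np.meshgrid(ys,xs)
W=np.stack([o[0]+xx*X[0]+yy*Y[0],o[1]+xx*X[1]+yy*Y[1],np.full_like(xx,48),np.ones_like(xx)],0).reshape(4,-1)
c=Ti@W; u=(K[0,2]+K[0,0]*c[0]/-c[2]).reshape(xx.shape).astype(np.float32); v=(K[1,2]-K[1,1]*c[1]/-c[2]).reshape(xx.shape).astype(np.float32)
R=cv2.remap(im,u,v,cv2.INTER_CUBIC); cv2.imwrite(f"pics/r{tag}.png",R)
for lo,hi in((59,61),(56,58),(53,55),(50,52)):
    p=cv2.remap(g,u,v,cv2.INTER_CUBIC)[(xs>lo)&(xs<hi)].mean(0)
    print(lo,{float(y):int(w) for y,w in zip(ys[::8],p[::8]) if -66<y<-38})
# jaw centre from depth
dd=D[200:285,300:412];vv,uu=np.mgrid[200:285,300:412]; P=unproj("top",uu.ravel(),vv.ravel(),dd.ravel()); q=P[:2].T-o;x=q@X;y=q@Y;z=P[2]
m=(abs(x)<38)&(z>66.5)&(z<77)&(y>-80)&(y<-44); w=y[m]; print("jaw lo/hi/mean",np.percentile(w,[2,98]).round(1),w.mean().round(2),m.sum())
E
python3 g.py 0; python3 g.py 3
python3 -c "
import cv2,numpy as np
cv2.imwrite('pics/rr.png',cv2.convertScaleAbs(np.vstack([cv2.imread('pics/r0.png'),cv2.imread('pics/r3.png')]),alpha=1.3))"
```

```text
time_s: 11.6
ee_pos: [560.8, -271.2, 144.9]
ee_rot: [180.0, 0.0, -79.4]
force: [-0.2, 0.3, 0.3]
gripper_width: 0.4
59 {-39.0: 130, -40.0: 133, -41.0: 134, -42.0: 136, -43.0: 138, -44.0: 136, -45.0: 132, -46.0: 125, -47.0: 110, -48.0: 95, -49.0: 92, -50.0: 105, -51.0: 122, -52.0: 132, -53.0: 135, -54.0: 132, -55.0: 126, -56.0: 111, -57.0: 93, -58.0: 82, -59.0: 85, -60.0: 97, -61.0: 111, -62.0: 122, -63.0: 130, -64.0: 132, -65.0: 130}
56 {-39.0: 134, -40.0: 134, -41.0: 134, -42.0: 135, -43.0: 136, -44.0: 135, -45.0: 132, -46.0: 121, -47.0: 104, -48.0: 92, -49.0: 94, -50.0: 108, -51.0: 122, -52.0: 131, -53.0: 134, -54.0: 134, -55.0: 123, -56.0: 103, -57.0: 83, -58.0: 74, -59.0: 79, -60.0: 94, -61.0: 110, -62.0: 125, -63.0: 132, -64.0: 133, -65.0: 134}
53 {-39.0: 134, -40.0: 134, -41.0: 135, -42.0: 136, -43.0: 134, -44.0: 134, -45.0: 128, -46.0: 113, -47.0: 97, -48.0: 87, -49.0: 88, -50.0: 98, -51.0: 112, -52.0: 123, -53.0: 127, -54.0: 123, -55.0: 110, -56.0: 94, -57.0: 78, -58.0: 70, -59.0: 73, -60.0: 85, -61.0: 102, -62.0: 115, -63.0: 120, -64.0: 126, -65.0: 130}
50 {-39.0: 137, -40.0:
[... 957 characters left out ...]
.0: 148, -65.0: 147}
53 {-39.0: 149, -40.0: 148, -41.0: 149, -42.0: 150, -43.0: 149, -44.0: 149, -45.0: 143, -46.0: 129, -47.0: 111, -48.0: 89, -49.0: 75, -50.0: 63, -51.0: 56, -52.0: 60, -53.0: 76, -54.0: 97, -55.0: 119, -56.0: 130, -57.0: 140, -58.0: 145, -59.0: 146, -60.0: 148, -61.0: 148, -62.0: 148, -63.0: 147, -64.0: 147, -65.0: 147}
50 {-39.0: 153, -40.0: 152, -41.0: 152, -42.0: 152, -43.0: 151, -44.0: 149, -45.0: 139, -46.0: 128, -47.0: 108, -48.0: 88, -49.0: 71, -50.0: 58, -51.0: 53, -52.0: 52, -53.0: 56, -54.0: 66, -55.0: 76, -56.0: 88, -57.0: 103, -58.0: 115, -59.0: 128, -60.0: 136, -61.0: 143, -62.0: 146, -63.0: 148, -64.0: 149, -65.0: 149}
jaw lo/hi/mean [-62.3 -44.5] -53.24 282
```

View pics/rr.png

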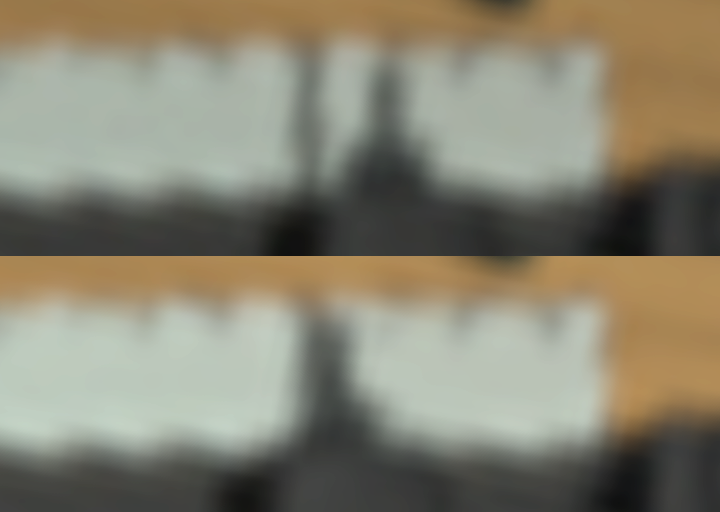

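The rectified strips (top one at the start, bottom one now) show the line at column ~308 and the pointer moving from ~387 to ~335. It is now about 3 mm short. I'll fit the two dark dips for a more exact value.

```bash
cat > f.py <<'E'
import cv2,numpy as np,sys
from scipy.optimize import least_squares
def prof(t):
    g=cv2.cvtColor(cv2.imread(f"pics/r{t}.png"),cv2.COLOR_BGR2GRAY).astype(float)
    xs=np.arange(70,38,-.125); ys=np.arange(-10,-100,-.125); k=(ys<-43)&(ys>-66 if t=="0" else ys>-60)
    return ys[k],{lo:g[(xs>lo)&(xs<lo+2)].mean(0)[k] for lo in(54,56,58)}
G=lambda y,c,s:np.exp(-(y-c)**2/2/s**2)
y0,P0=prof("0"); y,P=prof(sys.argv[1])
for r in P0:
    a=least_squares(lambda q:q[0]*(1-q[1]*G(y0,q[2],q[3])-q[4]*G(y0,q[5],q[6]))-P0[r],[135,.3,-48.5,1.5,.4,-58,1.5]).x
    b=least_squares(lambda q:q[0]*(1-a[1]*G(y,a[2],a[3])-a[4]*G(y,q[1],a[6]))-P[r],[148,-51]); 
    print(r,a.round(2),"gap0",(a[2]-a[5]).round(2),"now p",b.x.round(2),"gap",(a[2]-b.x[1]).round(2),"shift",(b.x[1]-a[5]).round(2),"rms",np.sqrt(np.mean(b.fun**2)).round(1))
E
python3 f.py 3
```

```text
54 [134.87   0.35 -48.49   1.8    0.46 -58.29   2.08] gap0 9.8 now p [149.57 -51.94] gap 3.44 shift 6.36 rms 3.8
56 [136.14   0.33 -48.41   1.62   0.46 -58.29   1.95] gap0 9.89 now p [149.47 -51.76] gap 3.35 shift 6.54 rms 3.2
58 [135.05   0.33 -48.54   1.48   0.43 -58.37   1.92] gap0 9.83 now p [147.18 -51.83] gap 3.29 shift 6.54 rms 3.7
```

About 2.9 mm is left after allowing for parallax. I'll do one more 24 mm stroke, clear the hand and measure again.

```bash

python3 -m pendant '[{"xyz":[-0.04,0,0],"roll":0,"jaw":1},{"xyz":[-0.09,0,0],"roll":0,"jaw":1},{"xyz":[-0.135,0,0.02],"roll":0,"jaw":1},{"xyz":[-0.15,0,0.045],"roll":0,"jaw":1},{"xyz":[-0.15,0,0.06],"roll":0,"jaw":1},{"xyz":[-0.15,0,0.065],"roll":0,"jaw":1},{"xyz":[-0.15,0,0.067],"roll":0,"jaw":1},{"xyz":[-0.15,0,0.068],"roll":0,"jaw":1}]'
python3 -m pendant '[{"xyz":[0,0,0],"roll":0,"jaw":1},{"xyz":[0,-0.003,0],"roll":0,"jaw":1},{"xyz":[0,-0.007,0],"roll":0,"jaw":1},{"xyz":[0,-0.011,0],"roll":0,"jaw":1},{"xyz":[0,-0.015,0],"roll":0,"jaw":1},{"xyz":[0,-0.019,0],"roll":0,"jaw":1},{"xyz":[0,-0.022,0],"roll":0,"jaw":1},{"xyz":[0,-0.024,0],"roll":0,"jaw":1}]'
python3 -m pendant '[{"xyz":[0,0,-0.01],"roll":0,"jaw":1},{"xyz":[0.01,0,-0.04],"roll":0,"jaw":1},{"xyz":[0.05,0.01,-0.068],"roll":0,"jaw":1},{"xyz":[0.1,0.02,-0.068],"roll":0,"jaw":1},{"xyz":[0.14,0.024,-0.068],"roll":0,"jaw":1},{"xyz":[0.15,0.024,-0.068],"roll":0,"jaw":1},{"xyz":[0.15,0.024,-0.068],"roll":0,"jaw":1},{"xyz":[0.15,0.024,-0.068],"roll":0,"jaw":1}]'
python3 g.py 4 | tail -1; python3 f.py 4
python3 - <<'E'
from h import *
im=np.mean([env.grab_frame("scene")[0] for _ in range(5)],0).astype(np.uint8); cv2.imwrite("pics/s5f.png",im)
c=cv2.resize(cv2.convertScaleAbs(im[228:258,250:290],alpha=1.2),None,fx=15,fy=15,interpolation=cv2.INTER_CUBIC)
r=cv2.convertScaleAbs(cv2.imread("pics/r4.png")[:,150:],alpha=1.3); r=np.pad(r,((0,0),(0,30),(0,0))) 
cv2.imwrite("pics/s5.png",np.vstack([c[:340],r]) if c.shape[1]==r.shape[1] else c)
E
```

```text
time_s: 12.85
ee_pos: [534.2, -125.8, 78.0]
ee_rot: [-179.9, -0.1, -79.5]
force: [-2.6, 0.3, 8.1]
gripper_width: 0.0
time_s: 13.85
ee_pos: [557.7, -121.3, 78.1]
ee_rot: [-179.9, -0.1, -79.5]
force: [-1.9, -0.5, 5.9]
gripper_width: 0.6
time_s: 14.85
ee_pos: [560.8, -271.1, 144.9]
ee_rot: [180.0, 0.0, -79.4]
force: [0.7, -0.2, 0.5]
gripper_width: 0.5
jaw lo/hi/mean [-60.3 -44.3] -52.23 253
54 [134.87   0.35 -48.49   1.8    0.46 -58.29   2.08] gap0 9.8 now p [156.23 -50.95] gap 2.46 shift 7.34 rms 8.7
56 [136.14   0.33 -48.41   1.62   0.46 -58.29   1.95] gap0 9.89 now p [155.28 -50.79] gap 2.38 shift 7.51 rms 7.6
58 [135.05   0.33 -48.54   1.48   0.43 -58.37   1.92] gap0 9.83 now p [153.24 -50.74] gap 2.2 shift 7.63 rms 7.6
```

View pics/s5.png

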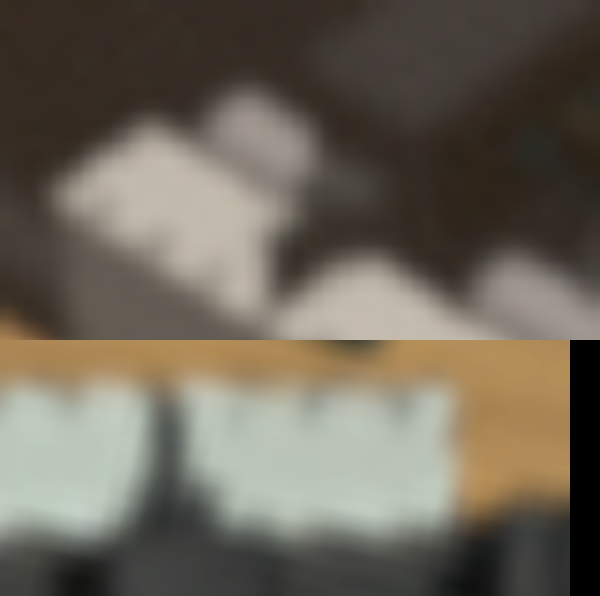

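The band is now merged, from strip column ~155 to 190, so the additive model no longer holds. I'll use an occluding box model instead.

```bash
cat > f2.py <<'E'
from f import *
from scipy.ndimage import gaussian_filter1d as gf
hy=np.arange(-70,-38,.05)
box=lambda c,w:np.clip((w/2-abs(hy-c))/.05+.5,0,1)
def model(y,B,l,dl,p,wp,dp,s,wl=2.0):
    t=1-dl*box(l,wl); b=box(p,wp); t=t*(1-b)+(1-dp)*b
    return B*np.interp(y,hy,gf(t,s/.05))
for r in P0:
    a=least_squares(lambda q:model(y0,*q)-P0[r],[135,-48.5,.6,-58.3,2.5,.7,1.3],diff_step=1e-3).x
    print(r,"ref",a.round(2),end=" ")
    for t in sys.argv[1:]:
        y,P=prof(t)
        best=min((least_squares(lambda q:model(y,q[0],a[1],a[2],q[1],*a[4:])-P[r],[150,g],diff_step=1e-3) for g in(-52,-50.5,-49.5,-48)),key=lambda b:b.cost)
        print(t,"gap",(a[1]-best.x[1]).round(2),"shift",(best.x[1]-a[3]).round(2),"rms",np.sqrt(np.mean(best.fun**2)).round(1),end="; ")
    print()
for t in sys.argv[1:]:
    y,P=prof(t); print(t,[int(v) for v in P[56][::8]],y[0])
E
python3 f2.py 3 4 | grep -v rms.*now; python3 f2.py 3 4 | tail -5 >/dev/null
```

```text
54 [134.87   0.35 -48.49   1.8    0.46 -58.29   2.08] gap0 9.8 now p [149.57 -51.94] gap 3.44 shift 6.36 rms 3.8
56 [136.14   0.33 -48.41   1.62   0.46 -58.29   1.95] gap0 9.89 now p [149.47 -51.76] gap 3.35 shift 6.54 rms 3.2
58 [135.05   0.33 -48.54   1.48   0.43 -58.37   1.92] gap0 9.83 now p [147.18 -51.83] gap 3.29 shift 6.54 rms 3.7
54 ref [134.49 -48.49   0.79 -58.29   3.91   0.61   1.68] 3 gap 3.43 shift 6.37 rms 3.8; 4 gap 1.85 shift 7.94 rms 2.8; 
56 ref [135.62 -48.41   0.66 -58.3    4.03   0.54   1.47] 3 gap 3.33 shift 6.56 rms 3.2; 4 gap 1.87 shift 8.02 rms 4.0; 
58 ref [134.51 -48.55   0.6  -58.38   4.27   0.47   1.34] 3 gap 3.26 shift 6.57 rms 3.6; 4 gap 1.7 shift 8.13 rms 6.3; 
3 [151, 150, 147, 133, 113, 90, 74, 68, 67, 72, 92, 113, 135, 144, 146, 148, 148] -43.125
4 [151, 150, 148, 133, 110, 86, 68, 66, 81, 107, 132, 141, 146, 148, 146, 146, 146] -43.125
```

The estimates agree on 1.3–1.7 mm left; the last stroke moved the edge 1.9 mm, the nominal amount. I'll do a final short roll of 16 mm (about 1.3 mm of jaw), then clear and check.

```bash

python3 -m pendant '[{"xyz":[-0.04,0,0],"roll":0,"jaw":1},{"xyz":[-0.09,0,0],"roll":0,"jaw":1},{"xyz":[-0.135,0,0.02],"roll":0,"jaw":1},{"xyz":[-0.15,0,0.045],"roll":0,"jaw":1},{"xyz":[-0.15,0,0.06],"roll":0,"jaw":1},{"xyz":[-0.15,0,0.065],"roll":0,"jaw":1},{"xyz":[-0.15,0,0.067],"roll":0,"jaw":1},{"xyz":[-0.15,0,0.068],"roll":0,"jaw":1}]'
python3 -m pendant '[{"xyz":[0,0,0],"roll":0,"jaw":1},{"xyz":[0,-0.003,0],"roll":0,"jaw":1},{"xyz":[0,-0.006,0],"roll":0,"jaw":1},{"xyz":[0,-0.009,0],"roll":0,"jaw":1},{"xyz":[0,-0.012,0],"roll":0,"jaw":1},{"xyz":[0,-0.015,0],"roll":0,"jaw":1},{"xyz":[0,-0.016,0],"roll":0,"jaw":1},{"xyz":[0,-0.016,0],"roll":0,"jaw":1}]'
python3 -m pendant '[{"xyz":[0,0,-0.01],"roll":0,"jaw":1},{"xyz":[0.01,0,-0.04],"roll":0,"jaw":1},{"xyz":[0.05,0.01,-0.068],"roll":0,"jaw":1},{"xyz":[0.1,0.016,-0.068],"roll":0,"jaw":1},{"xyz":[0.14,0.016,-0.068],"roll":0,"jaw":1},{"xyz":[0.15,0.016,-0.068],"roll":0,"jaw":1},{"xyz":[0.15,0.016,-0.068],"roll":0,"jaw":1},{"xyz":[0.15,0.016,-0.068],"roll":0,"jaw":1}]'
python3 g.py 5 | tail -1; python3 f2.py 5 | tail -4
python3 - <<'E'
from h import *
im=cv2.imread("pics/top5.png"); c=cv2.resize(cv2.convertScaleAbs(im[205:262,305:405],alpha=1.6,beta=10),None,fx=7,fy=7,interpolation=cv2.INTER_CUBIC)[:340,:700]
r=[cv2.convertScaleAbs(cv2.imread(f"pics/r{t}.png")[20:190,:700],alpha=1.3) for t in "5"]
cv2.imwrite("pics/c6.png",np.vstack([c]+r))
E
```

```text
time_s: 16.35
ee_pos: [534.2, -125.8, 78.0]
ee_rot: [-179.9, -0.1, -79.5]
force: [-2.2, 1.0, 7.7]
gripper_width: 0.7
time_s: 17.35
ee_pos: [550.2, -122.8, 78.1]
ee_rot: [-179.9, -0.1, -79.5]
force: [-1.0, -0.7, 4.8]
gripper_width: -0.0
time_s: 18.35
ee_pos: [560.7, -271.1, 144.8]
ee_rot: [180.0, 0.0, -79.4]
force: [0.9, 0.6, -0.2]
gripper_width: 0.6
jaw lo/hi/mean [-59.  -44.4] -51.56 232
54 ref [134.49 -48.49   0.79 -58.29   3.91   0.61   1.68] 5 gap 0.58 shift 9.21 rms 2.1; 
56 ref [135.62 -48.41   0.66 -58.3    4.03   0.54   1.47] 5 gap 0.76 shift 9.13 rms 3.9; 
58 ref [134.51 -48.55   0.6  -58.38   4.27   0.47   1.34] 5 gap 0.72 shift 9.11 rms 3.9; 
5 [151, 150, 148, 134, 113, 95, 89, 96, 112, 130, 145, 149, 149, 148, 146, 145, 145] -43.125
```

View pics/c6.png

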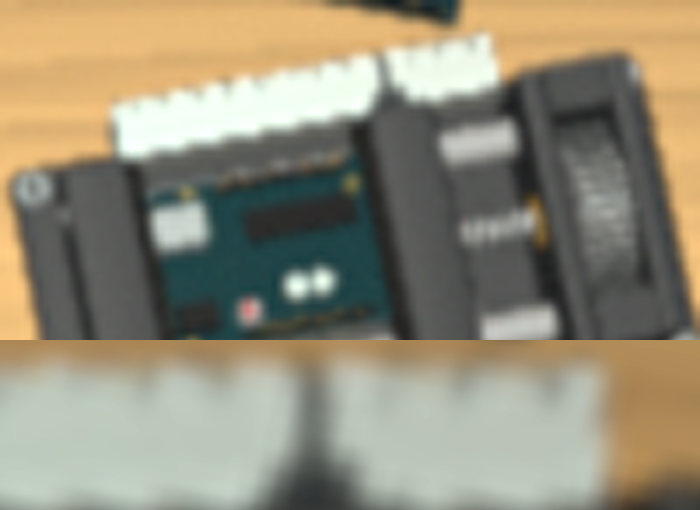

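The band has shrunk to one narrow dip, as dark and narrow as a single mark, at strip column ~312 (y ≈ -49.1, line at -48.5). With about 0.5 mm of that being parallax, the pointer is on the line to a few tenths of a mm. The board lies flat between the jaws and the hand is clear, so I'll hand in.

```bash
python3 -c "
from workcell import env
print(env.job_done())"
```

```text
the job is handed in; nothing more can be done
None
```

I rolled the wheel shut with the closed fingertips, in four 24 mm strokes and one 16 mm stroke. That is 112 mm of rim, or about 8.9 mm of jaw travel. Readings at the ends of the moves never showed more than 12 N of pressing force. The hand was then moved clear, and I handed in at about 18.7 s of the 58 s allowed; the hand-in gave no verdict.

**Last checks:**
- **Pointer:** it appeared 0.6–0.75 mm short of the line from the top camera. About 0.5 mm of that is my estimate of parallax from the raised blade, so I put it at 0.1–0.3 mm short.
- **Jaw travel:** the jaw edge in the depth image had moved 8.9 mm, which agrees with the rim travel.
- **Board:** it looked flat on the rests with the jaw close to it.
- **Other things:** nothing looked moved in the parts of the pictures I viewed, but I did not measure them.

**What disagreed:** midway, while the line and pointer marks merged in the picture, the picture gave up to 0.8 mm more travel than the strokes did. In the last picture they agreed within about 0.3 mm.

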